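# Set the run-in timer and start it

### The job

Set the run-in timer on the bench: push the dial round gently by its upright finger post, without gripping it, until the dial's white line meets the tip of the red tab on the scale, and then press the green start button fully down and let it come up again. Leave the red tab and the gear, tin and trigger switch lying round the timer where they are.

Things in the scene. Friction and masses are not known exactly. Their poses are not given: they have to be found in the camera images.
- dial_centre (a point): Centre of the dial, on its turning axis (vertical), level with the dial's top face, 58 mm above the bench. The timer is a fixed grey box with a black top, 260 mm wide, 170 mm deep (its x axis points to its back, y to its left, z up) and 45 mm high; the dial is a flat black disc 116 mm across in an aluminium scale ring, with a steel hub of 24 mm across that stands 5 mm over its face. This point's axes are the timer's.
- dial_line (a point): Outer end of the white index line on the dial's rim, 58 mm from the axis, on the top face. Its x axis points outward from the dial's axis, z up. The line is 3 mm wide and runs from the hub under the finger post to the rim.
- dial_post (a point): Middle of the upright aluminium finger post on the dial, 38 mm from the axis, on the same radius as the white line. The post is 13 to 15 mm thick (18 mm at the lowest 3 mm), and stands 30 mm over the dial's face; this point is 16 mm above the face. About 2 N sideways on it turns the dial, either way, without end stops in reach; it stays where it is left.
- tab_tip (a point): Tip of the red tab, the target mark, 62 mm from the dial's axis, 5 mm below the dial's face. Its x axis points outward from the dial's axis. The tab is 12 mm wide (3 mm at the tip) with a black centre line, may be set at any place round the scale at least 0.6 rad from the line, reaches out to 80 mm from the axis, and all of it lies lower than the dial's face. It is held by friction and stays unless pushed.
- dial (a joint): Angle of the dial in rad, counter-clockwise seen from above; 0 when the white line points along the timer's x axis, to its back.
- start_top (a point): Centre of the top of the green push button, 28 mm across, to the right of the dial on the timer's top; pressed straight down.
- start (a joint): Travel of the start button in m: 0 up, 0.006 fully down. A spring pushes it up; fully down takes 5 N.
- gear_mid (a point): Centre of the loose steel gear, 34 mm across, 17 mm high, on the bench in front of the timer. To be left alone.
- grease_tin_mid (a point): Centre of the loose red-orange tin, 68 mm across, 30 mm high, on the bench left of the timer. To be left alone.
- trigger_switch_mid (a point): Centre of the loose black trigger switch with a red trigger, 39 x 46 mm, 26 mm high, lying on the bench right of the timer. To be left alone.

How it is judged:
On the way, in this order (a step that is already met when the one before it is completed fails the run):
1. the dial's white line meets the tip of the red tab (within 4 mm sideways) (horizontal distance between dial_line and tab_tip below 0.0057 m), for 0.3 s.
2. the start button is pressed down (value of joint start above 0.0045 m), for 0.05 s.
At the end, for the whole second after the job is handed in: The dial rests with its white line at the tip of the red tab (outer end of the line within 5.7 mm of the tip, which are 4 mm apart at best: 4 mm, or 4 degrees, to either side), the button is up again, the tab is within 4 mm and the gear, tin and trigger switch are within 15 mm of where they started (horizontal distance between dial_line and tab_tip below 0.0057 m and velocity of joint dial between -0.05 and 0.05 rad/s and value of joint start below 0.0015 m and distance of tab_tip from where it was at the start of the episode below 0.004 m and distance of each of gear_mid, grease_tin_mid, trigger_switch_mid from where it was at the start of the episode below 0.015 m); the robot touches nothing.
It fails at once if the start button is pressed while the white line is off the red tab (value of joint start above 0.003 m and horizontal distance between dial_line and tab_tip above 0.0065 m).
It fails at once if the dial or its post is squeezed or forced (over 25 N) instead of pushed gently (contact force between the fingers and dial above 25 N).
It fails at once if the red tab is pushed along the scale (distance of tab_tip from where it was at the start of the episode above 0.006 m).
It fails at once if the gear, the tin or the trigger switch is moved (over 20 mm) or lifted (distance of any of gear_mid, grease_tin_mid, trigger_switch_mid from where it was at the start of the episode above 0.02 m).
It also fails if it takes over 51 s, if anything falls off the work surface, if the arm or the gripper's body presses on something with over 40 N, if the wrist force passes 120 N, or if a joint passes its speed limit or range.

### The arm

A 6-joint arm with a two-finger parallel gripper is mounted at the origin on a cart in front of the work surface, level with it; the furniture and walls round the work are solid. World frame = base frame: x ahead of the robot, y to its left, z up, the work surface at z = 0. Lengths are in m, angles in rad, forces in N, time in s.
With the tool pointing down it reaches from about 0.4 to 0.925 m from the base axis. Payload 3.4 kg.
Tool frame: the origin (TCP) lies at the very end of the fingers, on their centre line; the grasp point (between the pads) lies 19 mm behind it (r.grasp_offset is the z of the grasp point in the tool frame, in m); z points along the fingers, y is the line along which they close (so a half turn about z gives the same grasp; the last joint's range is limited). The gripper opens to 85 mm and grips with 20 to 120 N. Pads are 22 mm wide; open, the fingers measure 114 mm over their backs; the gripper's body (76 mm by 85 mm) begins 54 mm behind the grasp point. The pads swing forward as they close: fully open they stand 13 mm farther back than shut.
Start: joints at [1.125, 0.307, 1.506, -0, 1.328, -0.073], TCP at [0.209, 0.536, 0.231] pointing down, gripper open.
Joint ranges: [-3.12, 3.12], [-1.05, 2.28], [0.14, 2.33], [-1.42, 4.57], [0.1, 2.73], [-2.68, 2.68]. Speed limits (rad/s): [2.57, 2.57, 3.14, 3.14, 3.14, 3.14].

### API

Orientations are given as a rotation vector (axis times angle).
In Python, from workcell import r gives the robot as it stands. The module is installed in compiled form; this text tells all that it offers.
- The arm moves only by the shell command python3 -m crank 'ROWS' [FORCE]. ROWS is JSON, a list that holds one entry, the list of rows, each a list of 5 numbers: the shift along the tool's x, y, z in cm, then the turn about the tool's z in rad, then the finger opening in cm, from 0 to 8.54. A call has 1 to 10 rows; each row is the pose to reach, as a shift and turn from the pose commanded when the call began, along the tool's axes at that moment; what a row does not reach only later rows make up. A row lasts 1/8 s, in which the tool goes at most 62.5 mm and 10.7 degrees, less where a joint would pass 70% of its speed; a pose out of reach is approached as far as the arm can. A call with a gripper value outside its range is refused whole. The fingers move at their own pace and stop on an object; FORCE is the grip in N (left out, the last holds). Time passes only in rows, so rows that repeat a pose let the fingers close. It gives the time, the measured TCP pose, the force, the opening and the grip force at its end, in the units of the state.
- r.observe(): the state, without advancing time (a new reading comes with each control period).
- r.snapshot(name): name is "side" or "top" or "wrist"; returns a dict with "pixels" (480x640x3 uint8, red, green, blue), "z_map" (480x640 float32, m along the optical axis (not along the pixel's ray), 0 where there is no reading), "fovy" (degrees; the focal length in pixels is half the picture's height over the tangent of half this angle, whatever the lens; pixels are square), "cx", "cy" (the principal point, pixels), "pose" (4x4, takes a point from camera to world coordinates); the wrist camera has in their place "mount" (4x4, takes a point from camera to tool coordinates, whose origin is the TCP and whose axes are the flange's). Camera axes: x right, y down, z forward; pixel columns grow to the right and rows downward; lengths in m; the calibration is good to about 2 mm. The wrist camera is an equidistant fisheye: a pixel r from the principal point sees the ray r / f radians off the axis. A picture is of the moment at which its call begins: read the wrist's pose just before it.
- r.close_job(): hands the job in; it is judged then, once.
Trained networks look in a picture, given as the dict that the camera call returned (one of the last four; its "shot" number tells which), for a name from the list of things; names that differ only in an ending like _2 or _b are one class to them, and where a whole thing is asked for, a point or a joint stands for the part that bears it (a point fixed in the world has none). Each returns a list of dicts, best first, with "confidence" (0 to 1); they miss things now and then, are a little off and sometimes report something else, mostly with a low value. They report only what shows in the picture. A call takes as long as a camera call.
- r.trace(label, picture): "pixels" (480x640 bool, what is visible of it) and "at" ([column, row] as shares, 0 to 1, of the picture: columns of its width, rows of its height, amid what is visible of it).
- r.pinpoint(label, picture): "at" ([column, row] as shares, 0 to 1, of the picture: columns of its width, rows of its height: a listed point, or the origin of a listed thing).
The state is a dict: "time": time; "joint_pos": joint angles; "qd": joint speeds; "tau": joint torques, N m; "eef_pos": TCP position; "ee_rot": TCP orientation; "force": force on the tool from outside, world axes, zero at the start; "torque": the same for the moment, N m; "gripper_width": finger opening in m; "gripper_force": force on a finger pad.
Only numpy, scipy, OpenCV 4.12 (cv2) and the standard library are available. Lean on these libraries where they do the work, as an engineer would, in place of code of your own. Each camera call takes 0.05 s, during which the arm holds its last target. There are 200 camera calls.

## Working session

There is one attempt and no reset: what is moved stays moved. The work goes in short steps, Python scripts to look and compute and a shell command to move; the robot and the scene stay as the last step left them, time stands still between calls to the robot, and variables do not carry over. Pictures are saved under pics/ and viewed, at most 10 in all, crops included, and the job is handed in when it is done.

```bash
mkdir -p pics
cat > h.py <<'E'
import numpy as np, cv2
from workcell import r
from scipy.spatial.transform import Rotation as R
def world(p,at,z=None,T=None):
    u,v=at[0]*640,at[1]*480
    f=240/np.tan(np.radians(p['fovy'])/2)
    d=np.array([(u-p['cx'])/f,(v-p['cy'])/f,1.])
    if 'mount' in p:
        th=np.hypot(d[0],d[1]); s=np.sin(th)/th if th>1e-9 else 1
        d=np.array([d[0]*s,d[1]*s,np.cos(th)]); T=T@p['mount']
    else: T=p['pose']
    o=T[:3,3]; w=T[:3,:3]@d
    if z is None:
        zz=p['z_map'][min(479,int(v)),min(639,int(u))]; return o+w*zz/d[2]
    return o+w*(z-o[2])/w[2]
def tool():
    s=r.observe(); T=np.eye(4); T[:3,:3]=R.from_rotvec(s['ee_rot']).as_matrix(); T[:3,3]=s['eef_pos']; return T
H=dict(dial_centre=.058,dial_line=.058,dial_post=.074,tab_tip=.053,start_top=None,gear_mid=.0085,grease_tin_mid=.015,trigger_switch_mid=.013)
def look(n,names=H):
    T=tool(); p=r.snapshot(n); out={}
    for k in names:
        q=r.pinpoint(k,p)
        for a in q[:2]:
            w=world(p,a['at'],H[k],T); 
            out.setdefault(k,w)
            print(n,k,round(a['confidence'],2),np.round(np.array(a['at'])*[640,480],0),np.round(w,4), np.round(world(p,a['at'],None,T),3))
    return p,out
E
python3 - <<'E'
from h import *
s=r.observe(); print(s); print(tool().round(3))
for n in('top','side'):
    p,o=look(n); cv2.imwrite(f'pics/{n}0.png',p['pixels'][:,:,::-1])
E
```

```text
{'time': 0.0, 'joint_pos': array([ 1.12450149e+00,  3.07553292e-01,  1.50770441e+00,  1.74143739e-05,
        1.32839651e+00, -7.35252990e-02]), 'qd': array([ 9.33473690e-04, -9.58531273e-04,  4.13434896e-04,  2.23321874e-04,
        2.43217343e-03, -4.80514687e-05]), 'tau': array([ 2.67925352e-04, -4.57560074e+01, -2.51918453e+01,  2.12495597e-04,
        1.35477688e-02, -9.26927527e-06]), 'eef_pos': array([0.20913374, 0.53485139, 0.23038063]), 'ee_rot': array([-0.58206565, -3.08664268,  0.00312216]), 'force': array([-0.87557292, -0.3848573 ,  0.25449204]), 'torque': array([ 0.00623947,  0.06208255, -0.01373854]), 'gripper_force': 0.0, 'gripper_width': 0.08577190486098868}
[[-0.931  0.364 -0.001  0.209]
 [ 0.364  0.931 -0.002  0.535]
 [ 0.    -0.002 -1.     0.23 ]
 [ 0.     0.     0.     1.   ]]
top dial_centre 0.93 [286. 235.] [0.5676 0.2395 0.058 ] [0.566 0.239 0.065]
top dial_line 0.83 [279. 205.] [0.6251 0.2526 0.058 ] [0.628 0.253 0.046]
top dial_post 0.64 [282. 214.] [0.6048 0.2462 0.074 ] [0.602 0.245 0.087]
top tab_tip 0.39 [275. 268.] [0.508  0.2588 0.053 ] [0.509 0.259 0.0
[... 380 characters left out ...]
 0.061]
side dial_line 0.58 [338. 227.] [0.624  0.2462 0.058 ] [0.623 0.245 0.059]
side dial_line 0.44 [382. 318.] [ 0.5064 -0.0399  0.058 ] [0.543 0.    0.018]
side dial_post 0.85 [332. 222.] [0.6073 0.246  0.074 ] [0.601 0.238 0.079]
side tab_tip 0.57 [289. 242.] [0.5092 0.2498 0.053 ] [0.51  0.251 0.052]
side start_top 0.72 [342. 264.] [0.5352 0.1045 0.0681] [0.535 0.104 0.068]
side start_top 0.66 [314. 235.] [0.5582 0.2351 0.0608] [0.558 0.235 0.061]
side gear_mid 0.47 [286. 300.] [0.4399 0.1373 0.0085] [0.437 0.132 0.013]
side grease_tin_mid 0.7 [277. 225.] [0.5623 0.3996 0.015 ] [0.55  0.375 0.028]
side trigger_switch_mid 0.7 [384. 320.] [ 0.5472 -0.0021  0.013 ] [ 0.542 -0.008  0.019]
```

View pics/top0.png

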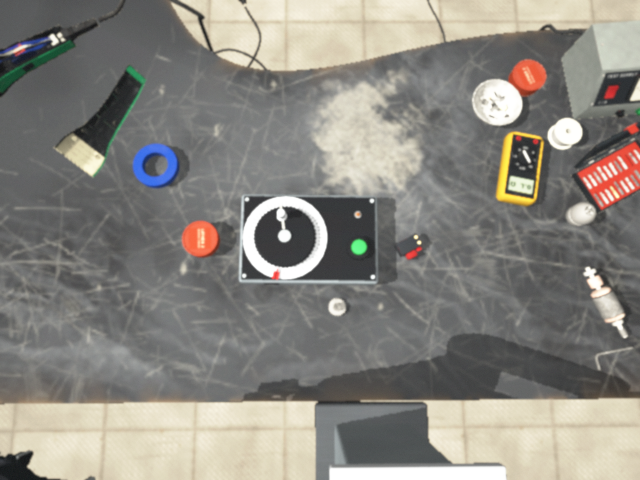

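```bash
python3 -m crank '[[[-5,-2,0,0.18,8],[-10,-4,0,0.36,7],[-15,-5,0,0.54,6],[-20,-7,0,0.72,5],[-25,-8,0,0.9,4],[-30,-10,0,1.08,3.2],[-35,-12,0,1.26,3.2],[-40,-13,0,1.44,3.2],[-44,-14.6,0,1.6,3.2],[-44,-14.6,0,1.6,3.2]]]'
```

```text
time: 2.15
eef_pos: [0.5686, 0.2369, 0.231]
ee_rot: [2.623, 1.727, 0.001]
force: [-0.5, -0.3, 0.7]
gripper_width: 0.0322
gripper_force: 0.0
```

The picture shows the timer with its dial at pixel (285,236), post at (282,214), red tab at (276,274) and button at (359,247). The detections agree with this.

```bash
python3 -m crank '[[[0,0,0,0.18,3.2],[0,0,0,0.36,3.2],[0,0,0,0.54,3.2],[0,0,0,0.72,3.2],[0,0,0,0.9,3.2],[0,0,0,0.98,3.2],[0,0,0,0.98,3.2]]]'
python3 - <<'E'
from h import *
print(tool().round(3), r.observe()['joint_pos'].round(2))
for n in('wrist','top','side'):
    p,o=look(n,['dial_centre','dial_line','dial_post','tab_tip','start_top']); cv2.imwrite(f'pics/{n}1.png',p['pixels'][:,:,::-1])
    c=o.get('dial_centre')
    for k in o: d=o[k]-c; print(k,np.hypot(d[0],d[1]).round(4),np.arctan2(d[1],d[0]).round(3))
    if n=='wrist': print(p['mount'].round(3))
E
```

```text
time: 3.02
eef_pos: [0.5651, 0.2401, 0.2313]
ee_rot: [-3.127, -0.301, 0.001]
force: [-0.1, -0.0, 0.4]
gripper_width: 0.0326
gripper_force: 0.0
[[ 0.982  0.191 -0.001  0.565]
 [ 0.191 -0.982  0.     0.24 ]
 [-0.001 -0.    -1.     0.231]
 [ 0.     0.     0.     1.   ]] [0.33 0.36 1.42 0.   1.36 1.71]
wrist dial_centre 0.86 [320. 206.] [0.5668 0.2421 0.058 ] [0.568 0.242 0.066]
wrist dial_line 0.94 [325. 142.] [0.6228 0.2486 0.058 ] [0.623 0.249 0.06 ]
wrist dial_post 0.8 [322. 162.] [0.6063 0.2484 0.074 ] [0.608 0.249 0.089]
wrist tab_tip 0.5 [293. 267.] [0.5049 0.2559 0.053 ] [0.505 0.256 0.054]
wrist start_top 0.85 [464. 261.] [0.5448 0.1026 0.0689] [0.545 0.103 0.069]
dial_centre 0.0 0.0
dial_line 0.0564 0.116
dial_post 0.04 0.159
tab_tip 0.0635 2.922
start_top 0.1413 -1.727
[[ 0.    -0.962 -0.271  0.069]
 [ 1.     0.    -0.    -0.   ]
 [ 0.    -0.271  0.962 -0.144]
 [ 0.     0.     0.     1.   ]]
top dial_centre 0.63 [281. 234.] [0.5706 0.249  0.058 ] [0.57  0.249 0.062]
top dial_centre 0.63 [356. 246.] [0.5462 0.1094 0.058 ] [0.545 0.11  0.066]
top dial_line 0.73 [279. 204.] [0.62
[... 303 characters left out ...]
 0.0675] [0.549 0.11  0.068]
dial_centre 0.0 0.0
dial_line 0.0555 0.061
dial_post 0.0328 -0.17
tab_tip 0.0642 3.008
start_top 0.1407 -1.722
side dial_centre 0.86 [315. 234.] [0.5668 0.244  0.058 ] [0.561 0.234 0.064]
side dial_line 0.71 [336. 226.] [0.6228 0.2522 0.058 ] [0.635 0.269 0.048]
side dial_post 0.87 [330. 224.] [0.5991 0.2403 0.074 ] [0.6   0.242 0.073]
side dial_post 0.65 [289. 239.] [0.4974 0.2258 0.074 ] [0.514 0.256 0.056]
side tab_tip 0.56 [288. 243.] [0.5065 0.2463 0.053 ] [0.508 0.249 0.051]
side start_top 0.6 [343. 263.] [0.5399 0.1071 0.0672] [0.54  0.107 0.067]
dial_centre 0.0 0.0
dial_line 0.0566 0.145
dial_post 0.0326 -0.112
tab_tip 0.0603 3.104
start_top 0.1395 -1.765
```

View pics/wrist1.png

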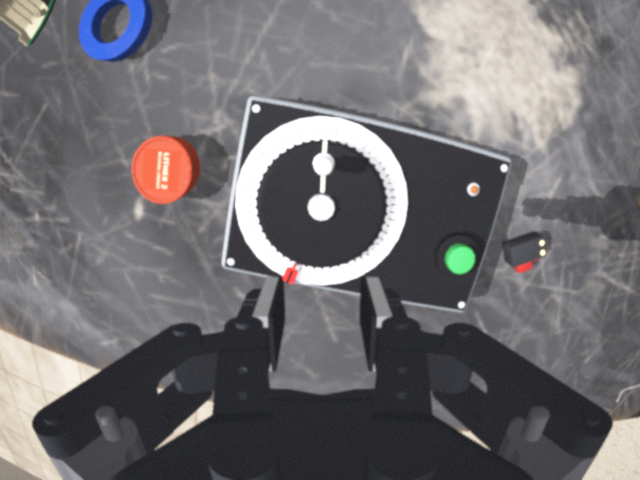

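Wrist view: dial centre (320,206), line end (325,142), post (323,163), tab tip about (294,268), button (459,258). The fingers now line up with the post, so I'll lower them to straddle it.

```bash
python3 -m crank '[[[2,0.1,3,0,3.6],[3.9,0.2,6,0,3.6],[3.9,0.2,9,0,3.6],[3.9,0.2,12,0,3.6],[3.9,0.2,14,0,3.6],[3.9,0.2,15.5,0,3.6],[3.9,0.2,16.4,0,3.6],[3.9,0.2,16.4,0,3.6]]]'
python3 - <<'E'
from h import *
print(tool().round(3))
p,o=look('wrist',['dial_centre','dial_line','dial_post','tab_tip','start_top']); cv2.imwrite('pics/wrist2.png',p['pixels'][:,:,::-1])
E
```

```text
time: 4.92
eef_pos: [0.6046, 0.2446, 0.0669]
ee_rot: [3.127, 0.296, -0.001]
force: [0.5, -0.6, 0.7]
gripper_width: 0.0359
gripper_force: 0.0
[[ 0.982  0.188 -0.001  0.605]
 [ 0.188 -0.982 -0.     0.245]
 [-0.001  0.    -1.     0.067]
 [ 0.     0.     0.     1.   ]]
wrist dial_centre 0.78 [313. 356.] [0.5666 0.2422 0.058 ] [0.571 0.243 0.064]
wrist dial_line 0.87 [320. 243.] [0.6245 0.2496 0.058 ] [0.625 0.25  0.061]
wrist dial_post 0.84 [313. 300.] [0.6051 0.2484 0.074 ] [0.611 0.249 0.087]
wrist dial_post 0.36 [320. 242.] [0.6299 0.2505 0.074 ] [0.625 0.25  0.059]
```

View pics/wrist2.png

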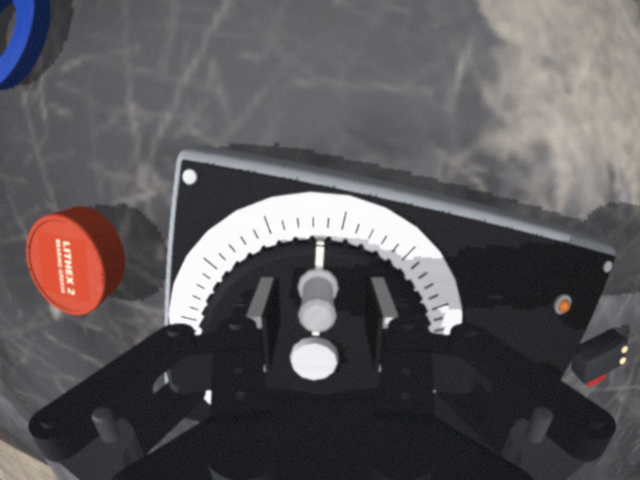

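The fingers straddle the post at (318,290) without touching it. Next I'll turn the dial counter-clockwise about its axis, with the trailing pad pushing.

```bash
python3 -m crank '[[[-0.02,-0.7,0,-0.1,2.6],[-0.08,-1.26,0,-0.2,2.6],[-0.17,-1.62,0,-0.3,2.6],[-0.30,-1.98,0,-0.4,2.6],[-0.47,-2.32,0,-0.5,2.6],[-0.66,-2.65,0,-0.6,2.6],[-0.89,-2.95,0,-0.7,2.6],[-1.15,-3.23,0,-0.8,2.6],[-1.44,-3.48,0,-0.9,2.6],[-1.75,-3.7,0,-1.0,2.6]]]'
python3 - <<'E'
from h import *
T=tool(); print(T.round(3)); c=np.array([.5666,.2418,.067])
print('centre in tool',(T[:3,:3].T@(c-T[:3,3])).round(4),'ang',np.arctan2(T[1,0],T[0,0]).round(3))
p,o=look('wrist',['dial_centre','dial_line','dial_post'])
E
```

```text
time: 6.48
eef_pos: [0.5814, 0.277, 0.0679]
ee_rot: [2.598, 1.763, 0.002]
force: [1.5, -1.8, 0.2]
gripper_width: 0.0259
gripper_force: 1.1
[[ 0.37   0.929  0.002  0.581]
 [ 0.929 -0.37  -0.001  0.277]
 [-0.     0.002 -1.     0.068]
 [ 0.     0.     0.     1.   ]]
centre in tool [-0.0382 -0.0007  0.0009] ang 1.192
wrist dial_centre 0.92 [321. 359.] [0.5661 0.24   0.058 ] [0.568 0.245 0.065]
wrist dial_centre 0.75 [208.  51.] [0.5755 0.3913 0.058 ] [0.57  0.401 0.03 ]
wrist dial_line 0.76 [345. 246.] [0.5976 0.291  0.058 ] [0.598 0.291 0.059]
wrist dial_post 0.73 [333. 302.] [0.5856 0.2756 0.074 ] [0.587 0.282 0.087]
```

```bash
python3 -m crank '[[[-0.02,-0.38,0,-0.1,2.6],[-0.08,-0.76,0,-0.2,2.6],[-0.17,-1.12,0,-0.3,2.6],[-0.30,-1.48,0,-0.4,2.6],[-0.47,-1.82,0,-0.5,2.6],[-0.66,-2.15,0,-0.6,2.6],[-0.89,-2.45,0,-0.7,2.6],[-1.15,-2.73,0,-0.8,2.6],[-1.44,-2.98,0,-0.9,2.6],[-1.75,-3.2,0,-1.0,2.6]]]'
python3 - <<'E'
from h import *
T=tool(); c=np.array([.5664,.2415,.067])
print('centre in tool',(T[:3,:3].T@(c-T[:3,3])).round(4),'ang',np.arctan2(T[1,0],T[0,0]).round(3))
p,o=look('wrist',['dial_centre','dial_line','dial_post','tab_tip'])
for k in o: d=o[k]-c; print(k,np.hypot(d[0],d[1]).round(4),np.arctan2(d[1],d[0]).round(3))
cv2.imwrite('pics/wrist3.png',p['pixels'][:,:,::-1])
E
```

```text
time: 7.92
eef_pos: [0.5459, 0.274, 0.0678]
ee_rot: [1.438, 2.791, 0.004]
force: [1.9, 0.0, -0.5]
gripper_width: 0.0258
gripper_force: 1.1
centre in tool [-0.0383 -0.0022  0.0009] ang 2.19
wrist dial_centre 0.6 [318. 358.] [0.567 0.241 0.058] [0.564 0.245 0.065]
wrist dial_line 0.7 [344. 250.] [0.5438 0.2936 0.058 ] [0.544 0.293 0.057]
wrist tab_tip 0.91 [227. 264.] [0.5048 0.2556 0.053 ] [0.505 0.256 0.055]
dial_centre 0.0008 -0.668
dial_line 0.0568 1.981
tab_tip 0.0632 2.916
```

View pics/wrist3.png

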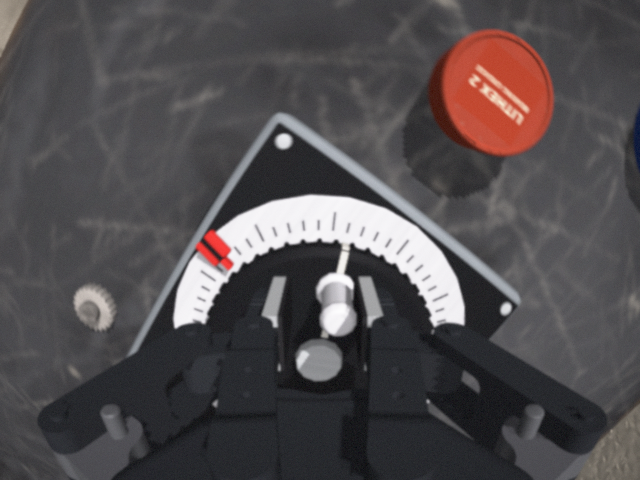

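The pad is pushing the post at (337,295). The line tip is at (345,245) and the red tab tip at (232,268), so about 0.92 rad remains. I'll push 0.8 rad and measure again.

```bash
python3 -m crank '[[[-0.02,-0.38,0,-0.1,2.6],[-0.08,-0.76,0,-0.2,2.6],[-0.17,-1.12,0,-0.3,2.6],[-0.30,-1.48,0,-0.4,2.6],[-0.47,-1.82,0,-0.5,2.6],[-0.66,-2.15,0,-0.6,2.6],[-0.89,-2.45,0,-0.7,2.6],[-1.02,-2.59,0,-0.75,2.6],[-1.15,-2.73,0,-0.8,2.6],[-1.15,-2.73,0,-0.8,2.6]]]'
python3 - <<'E'
from h import *
T=tool(); c=np.array([.5664,.2415,.067])
print('centre in tool',(T[:3,:3].T@(c-T[:3,3])).round(4),'ang',np.arctan2(T[1,0],T[0,0]).round(3))
p,o=look('wrist',['dial_centre','dial_line','dial_post','tab_tip'])
for k in o: d=o[k]-c; print(k,np.hypot(d[0],d[1]).round(4),np.arctan2(d[1],d[0]).round(3))
q=p['pixels'][200:400,220:440,::-1]
cv2.imwrite('pics/wrist4.png',cv2.resize(q,None,fx=3,fy=3,interpolation=2))
E
```

```text
time: 9.43
eef_pos: [0.529, 0.2488, 0.0676]
ee_rot: [0.243, 3.132, 0.002]
force: [0.7, 2.0, 1.2]
gripper_width: 0.0257
gripper_force: 1.0
centre in tool [-0.0381 -0.0014  0.0006] ang 2.987
wrist dial_centre 0.82 [317. 358.] [0.5674 0.2407 0.058 ] [0.563 0.241 0.064]
wrist dial_line 0.62 [347. 250.] [0.5135 0.2624 0.058 ] [0.514 0.262 0.057]
wrist dial_line 0.5 [126. 132.] [0.4446 0.1736 0.058 ] [0.44  0.152 0.019]
wrist dial_post 0.75 [336. 301.] [0.5293 0.2547 0.074 ] [0.525 0.255 0.083]
wrist tab_tip 0.84 [330. 233.] [0.506  0.2563 0.053 ] [0.506 0.256 0.054]
dial_centre 0.0013 -0.706
dial_line 0.0568 2.766
dial_post 0.0394 2.8
tab_tip 0.0622 2.902
```

View pics/wrist4.png

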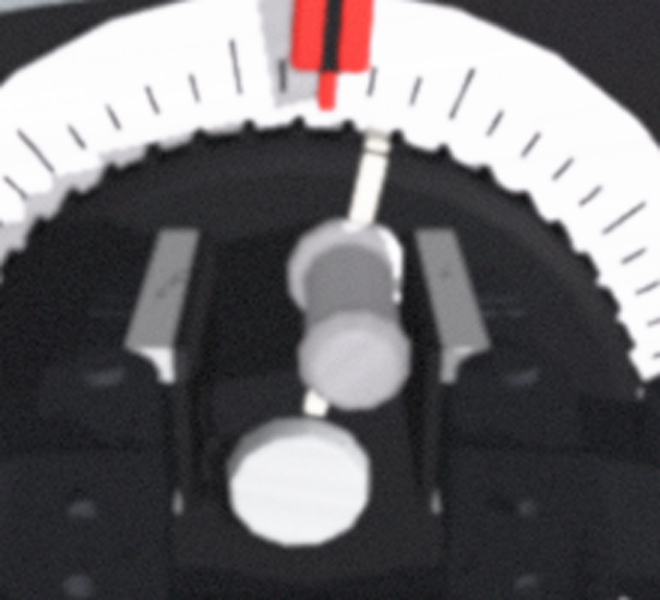

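Crop of the wrist view: line end at pixel (345.3,245), tab tip at (328.7,236). The line is still slightly short of the tab.

Run:
```python
from h import *
T=tool(); p=r.snapshot('wrist')
c=world(p,(317.5/640,357/480),.063,T); print(c)
for c in (c,np.array([.5664,.2415,0])):
  a=[]
  for u,v,z in((345.3,245,.058),(328.7,236,.053)):
    w=world(p,(u/640,v/480),z,T); d=w-c; a.append(np.arctan2(d[1],d[0])); print(w.round(4),np.hypot(*d[:2]).round(4),a[-1].round(3))
  print('diff',a[1]-a[0])
```

```text
[0.56302708 0.24125214 0.063     ]
[0.5109 0.2617 0.058 ] 0.056 2.768
[0.5072 0.2551 0.053 ] 0.0575 2.899
diff 0.13086918333113484
[0.5109 0.2617 0.058 ] 0.0591 2.793
[0.5072 0.2551 0.053 ] 0.0607 2.916
diff 0.12344309182253044
```

```bash
python3 -m crank '[[[-0.01,-0.19,0,-0.05,2.6],[-0.02,-0.34,0,-0.09,2.6],[-0.03,-0.47,0,-0.125,2.6],[-0.03,-0.47,0,-0.125,2.6],[-0.03,-0.47,0,-0.125,2.6],[-0.02,-0.2,0,-0.125,2.6],[-0.02,-0.0,0,-0.125,2.6],[-0.02,-0.0,0,-0.125,2.6]]]'
python3 - <<'E'
from h import *
T=tool(); c=np.array([.5664,.2415,.067])
print('centre in tool',(T[:3,:3].T@(c-T[:3,3])).round(4),'ang',np.arctan2(T[1,0],T[0,0]).round(3))
p,o=look('wrist',['dial_centre','dial_line','dial_post','tab_tip'])
for k in o: d=o[k]-c; print(k,np.hypot(d[0],d[1]).round(4),np.arctan2(d[1],d[0]).round(3))
q=p['pixels'][200:400,220:440,::-1]
cv2.imwrite('pics/wrist5.png',cv2.resize(q,None,fx=3,fy=3,interpolation=2))
E
```

```text
time: 10.72
eef_pos: [0.5288, 0.2481, 0.067]
ee_rot: [-0.043, -3.141, 0.001]
force: [-0.1, -1.4, -0.1]
gripper_width: 0.026
gripper_force: 0.0
centre in tool [-0.0378 -0.0055  0.    ] ang 3.114
wrist dial_centre 0.9 [308. 355.] [0.5657 0.2407 0.058 ] [0.561 0.241 0.064]
wrist dial_centre 0.7 [ 56. 320.] [0.5516 0.0938 0.058 ] [0.545 0.105 0.069]
wrist dial_line 0.94 [336. 251.] [0.512  0.2548 0.058 ] [0.512 0.255 0.057]
wrist dial_post 0.85 [323. 303.] [0.5285 0.2487 0.074 ] [0.523 0.249 0.085]
wrist dial_post 0.68 [  7. 285.] [0.5237 0.0771 0.074 ] [0.547 0.015 0.025]
wrist tab_tip 0.68 [338. 235.] [0.506  0.2559 0.053 ] [0.506 0.256 0.054]
dial_centre 0.0011 -2.228
dial_line 0.056 2.902
dial_post 0.0385 2.954
tab_tip 0.0621 2.907
```

View pics/wrist5.png

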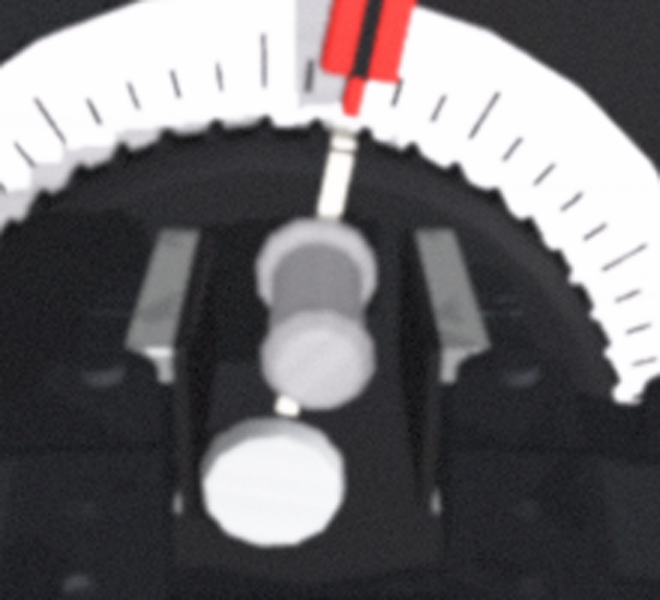

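The line end at crop (342,133) now meets the tab tip at (352,108), and the post is clear of both pads. I'll lift and check from above.

```bash
python3 -m crank '[[[0,0,-1,0,2.6],[0,0,-3,0,2.6],[0,0,-6,0,2.6],[-1,0,-9,0,0],[-2,0,-12,0,0],[-3,0,-14,0,0],[-3,0,-14,0,0],[-3,0,-14,0,0]]]'
python3 - <<'E'
from h import *
T=tool(); print(T.round(3)); c=np.array([.5664,.2415,.067])
p,o=look('wrist',['dial_centre','dial_line','dial_post','tab_tip','start_top'])
c=o.get('dial_centre',c)
for k in o: d=o[k]-c; print(k,np.hypot(d[0],d[1]).round(4),np.arctan2(d[1],d[0]).round(3))
cv2.imwrite('pics/wrist6.png',cv2.resize(p['pixels'][100:300,180:400,::-1],None,fx=3,fy=3,interpolation=2))
E
```

```text
time: 11.98
eef_pos: [0.5579, 0.247, 0.2067]
ee_rot: [-0.044, -3.14, 0.001]
force: [-0.5, 0.9, -0.1]
gripper_width: -0.0
gripper_force: 0.0
[[-1.     0.028 -0.002  0.558]
 [ 0.028  1.    -0.     0.247]
 [ 0.002 -0.001 -1.     0.207]
 [ 0.     0.     0.     1.   ]]
wrist dial_centre 0.87 [315. 224.] [0.5642 0.2411 0.058 ] [0.563 0.241 0.064]
wrist dial_line 0.97 [330. 159.] [0.5118 0.2551 0.058 ] [0.512 0.255 0.057]
wrist dial_post 0.56 [324. 182.] [0.5282 0.2494 0.074 ] [0.526 0.249 0.088]
wrist tab_tip 0.6 [329. 149.] [0.5046 0.2542 0.053 ] [0.505 0.254 0.049]
wrist start_top 0.56 [152. 212.] [0.5471 0.1048 0.0673] [0.547 0.105 0.067]
dial_centre 0.0 0.0
dial_line 0.0543 2.881
dial_post 0.037 2.915
tab_tip 0.0611 2.925
start_top 0.1373 -1.696
```

View pics/wrist6.png

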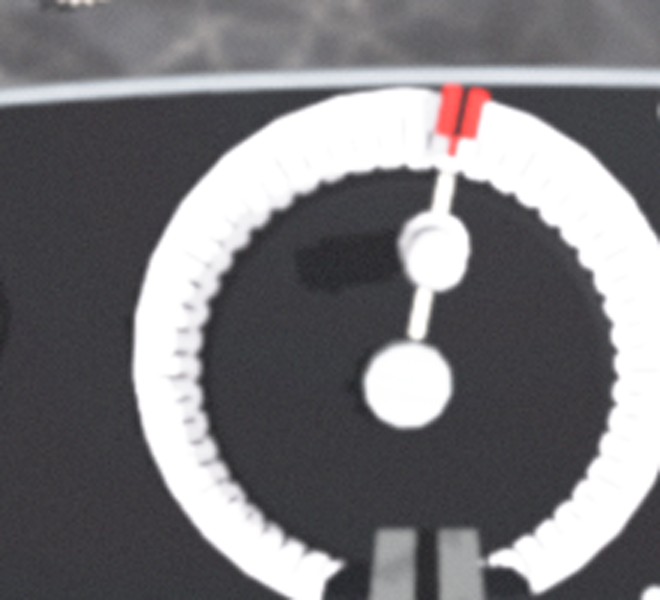

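From above, the line end at (450,170) points straight at the tab tip at (453,153). Next is the button, at about (0.544, 0.105, 0.067).

```bash
python3 -m crank '[[[0.3,-4,0,0,0],[0.6,-9,2,0,0],[1,-14.2,6,0,0],[1,-14.2,10,0,0],[1,-14.2,12.5,0,0],[1,-14.2,13.4,0,0],[1,-14.2,13.4,0,0],[1,-14.2,13.4,0,0]]]'
python3 - <<'E'
from h import *
T=tool(); print(T[:3,3].round(4))
p,o=look('wrist',['start_top','dial_line','tab_tip'])
p,o=look('side',['start_top'])
cv2.imwrite('pics/side7.png',cv2.resize(p['pixels'][200:320,260:420,::-1],None,fx=5,fy=5,interpolation=2))
E
```

```text
time: 13.28
eef_pos: [0.5461, 0.106, 0.0744]
ee_rot: [0.043, 3.139, 0.0]
force: [-0.4, 0.2, 0.1]
gripper_width: 0.0004
gripper_force: 0.0
[0.5461 0.106  0.0744]
wrist start_top 0.58 [319. 289.] [0.5349 0.1053 0.0913] [0.535 0.105 0.091]
wrist dial_line 0.75 [597. 206.] [0.512  0.2557 0.058 ] [0.512 0.257 0.056]
wrist tab_tip 0.7 [593. 195.] [0.5069 0.2564 0.053 ] [0.507 0.255 0.055]
side start_top 0.46 [347. 263.] [0.5435 0.1021 0.0686] [0.543 0.102 0.069]
```

View pics/side7.png

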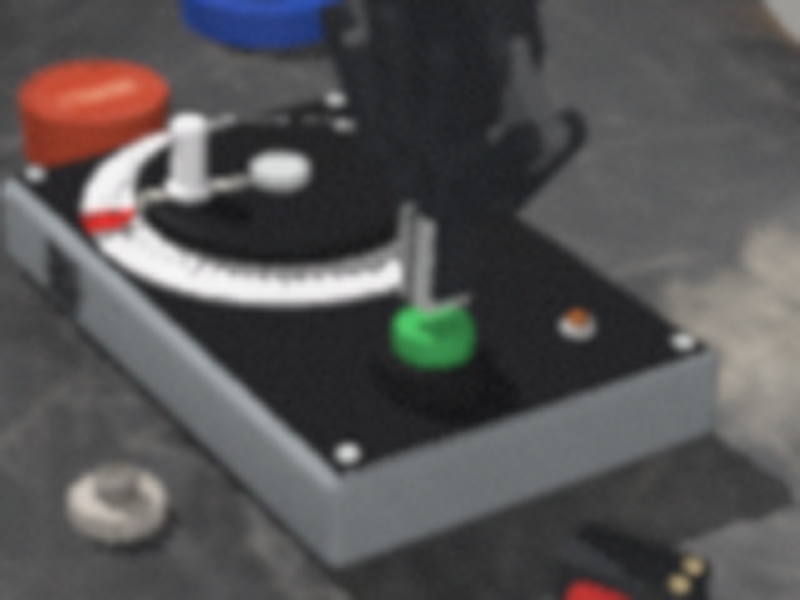

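The closed fingertips at (437,300) hover just above the green button at (433,330). I'll press in small steps, watching the force.

```bash
python3 -m crank '[[[0,0,0.4,0,0],[0,0,0.7,0,0],[0,0,0.9,0,0],[0,0,1.0,0,0],[0,0,1.0,0,0],[0,0,1.0,0,0]]]'
```

```text
time: 14.32
eef_pos: [0.545, 0.1056, 0.0634]
ee_rot: [0.044, 3.141, -0.0]
force: [-0.9, 0.5, 3.3]
gripper_width: -0.0002
gripper_force: 1.7
```

```bash
python3 -m crank '[[[0,0,0.15,0,0],[0,0,0.3,0,0],[0,0,0.4,0,0],[0,0,0.4,0,0],[0,0,0.4,0,0]]]'
```

```text
time: 14.95
eef_pos: [0.5451, 0.1056, 0.0609]
ee_rot: [0.044, 3.14, 0.0]
force: [-4.6, -1.0, 14.7]
gripper_width: -0.0001
gripper_force: 7.9
```

At 14.7 N and stalled, the button has bottomed out. Now I'll release it and back away.

```bash
python3 -m crank '[[[0,0,-0.5,0,0],[0,0,-1.5,0,0],[0,0,-4,0,0],[0,0,-9,0,0],[0,0,-14,0,0],[0,0,-14,0,0],[0,0,-14,0,0],[0,0,-14,0,0]]]'
python3 - <<'E'
from h import *
p,o=look('wrist'); p,o=look('top')
E
```

```text
time: 15.95
eef_pos: [0.5436, 0.1055, 0.1975]
ee_rot: [-0.044, -3.137, 0.001]
force: [-0.7, 0.6, 0.8]
gripper_width: 0.0004
gripper_force: 0.0
wrist dial_centre 0.57 [480. 242.] [0.5667 0.2397 0.058 ] [0.565 0.237 0.064]
wrist dial_line 0.65 [502. 178.] [0.5115 0.2561 0.058 ] [0.512 0.257 0.056]
wrist dial_post 0.58 [500. 200.] [0.5277 0.2472 0.074 ] [0.527 0.244 0.079]
wrist dial_post 0.58 [321. 226.] [0.5448 0.1048 0.074 ] [0.546 0.105 0.067]
wrist tab_tip 0.8 [502. 172.] [0.5074 0.2584 0.053 ] [0.508 0.261 0.047]
wrist start_top 0.56 [325. 225.] [0.5457 0.1077 0.0682] [0.546 0.108 0.068]
wrist gear_mid 0.75 [210. 220.] [ 5.528e-01 -5.000e-04  8.500e-03] [0.549 0.005 0.024]
wrist gear_mid 0.57 [366.  88.] [0.4368 0.1478 0.0085] [0.438 0.146 0.02 ]
wrist grease_tin_mid 0.71 [361.  88.] [0.4381 0.1423 0.015 ] [0.438 0.142 0.018]
wrist trigger_switch_mid 0.57 [212. 217.] [0.5495 0.003  0.013 ] [0.547 0.007 0.024]
top dial_centre 0.72 [284. 235.] [0.567  0.2418 0.058 ] [0.566 0.241 0.063]
top dial_line 0.85 [275. 269.] [0.505  0.2581 0.058 ] [0.506 0.259 0.046]
top dial_line 0.72 [279. 256.] [0.5293 0.2517 0.058 ] [0.525 0.25  0.088]
top dial_post 0.94 [281. 253.] [0.5317 0.2477 0.074 ] [0.53  0.247 0.087]
top tab_tip 0.47 [273. 267.] [0.5082 0.2631 0.053 ] [0.509 0.264 0.045]
top start_top 0.49 [358. 247.] [0.5424 0.1067 0.0679] [0.542 0.107 0.068]
top gear_mid 0.72 [337. 306.] [0.439  0.143  0.0085] [0.439 0.143 0.016]
top grease_tin_mid 0.56 [201. 239.] [0.5695 0.4055 0.015 ] [0.567 0.403 0.028]
top trigger_switch_mid 0.59 [408. 249.] [0.5474 0.0058 0.013 ] [0.546 0.008 0.024]
top trigger_switch_mid 0.41 [279. 253.] [0.5416 0.2534 0.013 ] [0.53  0.249 0.087]
```

The line is still on the tab, the button is back up and nothing else has moved, so I'm handing in.

```bash
python3 -c "
from workcell import r
print(r.close_job())"
```

```text
the job is handed in; nothing more can be done
None
```

I turned the dial to the red tab by pushing its post, pressed the start button fully down and let it come up, and handed the job in at about 16 s. The last images show the line on the tab, the button up, and the tab, gear, tin and switch where they were. The hand-in gave no verdict.

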